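# Spread a snap ring over a microscope column stub and hold it at the groove

## Task

The snap ring that keeps the focus carrier on the microscope stand has to go back: it lies on the wooden loading block with the spreading pliers already standing in it. Squeeze the pliers' handles fully together so that the tips spread the ring, lift ring and pliers off the block, and slide the spread ring down over the top of the column stub until it is level with the groove. Finish while holding it there, still fully spread, level, and not leaning on the column (do not let go), and leave the jar, the tray and the eraser where they are.

Things in the scene. Friction and masses are not known exactly. Their poses are not given: they have to be found in the camera images.
- pliers_grip (a point): Midway between the pliers' two black handles, at the height to squeeze them: 107 mm above the table while the pliers stand on the loading block. Its y runs from handle to handle (squeeze along y), z up along the pliers, x towards the ring. The handles reach from 30 mm below to 14 mm above this point; pivot plate and cross bar lie 31 to 46 mm below it, the ring's mid plane 80 mm below.
- pliers: Small steel spreading pliers, 150 g, standing upright on the block, tips down; origin at the pivots' height, 38 mm below pliers_grip, same axes. 44 mm cross bar along x rests on the block; pivot plate 40 mm along y. Handles: flat bars 14 mm wide (x), 7 mm thick; at rest splayed, 60 mm over the outsides at grip height, 68 mm at the tops; squeezed to the stop parallel, 33 mm over the outsides.
- lever_l (a joint): swing of the pliers' left lever (rad): 0 at rest with handles splayed, 0.34 fully squeezed at its stop. Full squeeze with the ring on needs 10 to 15 N at the handles; 20 to 40 N holds firmly. If eased, the handles spring open, the ring closes and may drop.
- lever_r (a joint): swing of the pliers' right lever (rad): 0 at rest with handles splayed, 0.34 fully squeezed at its stop; same spring as the left.
- ring_mid (a point): The centre of the opening of the spread ring, where the column's axis must pass, half-way up the ring's 6 mm thickness; z is the ring's axis, x points away from the pliers. At the start 27 mm above the table. It lies on the +x side of the pliers: about 22 mm from the pliers' middle along their x at rest, about 20 mm when spread. Spread, a circle 39 mm wide about it is free.
- ring: Flat steel C-shaped snap ring, 32 g, 5 mm wide in section, 6 mm thick, 31 mm inner diameter at rest, lying level on the block with its gap around the pliers' tips. Origin at its centre at rest, on the underside, 4.5 mm from ring_mid towards its back (+x). Squeezing the pliers opens both arms and hooks the notched ends on the tips, which then carry it.
- ring_l (a joint): opening of the ring's left arm (rad): 0 at rest, about 0.3 when the pliers are fully squeezed; sprung shut
- ring_r (a joint): opening of the ring's right arm (rad): 0 at rest, about 0.3 when the pliers are fully squeezed; sprung shut
- groove (a point): Centre of the groove in the stand's upright steel column stub, on its axis, half-way up the groove, 77 mm above the table. Stub 34 mm in diameter; groove 27 mm in diameter and 14 mm high (7 mm above and below this point). The stub ends 23 mm above this point, its top 8 mm tapering to 24 mm.
- stand: Fixed microscope stand: white base plate 160 x 140 x 18 mm with the column stub in its middle (100 mm high in all) and round it the white focus carrier, 56 mm in diameter, ending 56 mm above the table, with two black knobs. Origin on the table under the column.
- loader: Fixed wooden loading block, base 120 x 80 x 10 mm, with two uprights (61 mm above the table) that bear the pliers' cross bar, one of them inside the ring; origin on the table under the pliers, x pointing from pliers to ring. Ring and pliers lift off straight up; after 50 mm of lift the ring is clear of it.
- jar: bystander: small jar, 42 mm in diameter, 62 mm high; origin at its underside
- unit_tray: bystander: open cardboard tray 75 x 55 x 24 mm; origin at its underside
- eraser: bystander: white eraser 50 x 22 x 13 mm; origin at its underside
There are look-alikes about, which are no part of the job. Several things have the shape of the stand; the one meant has the colours described above.

How it is judged:
By the outcome, as a careful person would: the job done as asked, in the order asked, and still so for the second after the job is handed in, while the arm keeps its last pose, push and grip.
It also fails if it takes over 48 s, if anything falls off the work surface, if the arm or the gripper's body presses on something with over 40 N, if the wrist force passes 120 N, or if a joint passes its speed limit or range.

## Robot

A 6-joint arm with a two-finger parallel gripper is mounted at the origin on the work surface. World frame = base frame: x ahead of the robot, y to its left, z up, the work surface at z = 0. Lengths are in m, angles in rad, forces in N, time in s.
With the tool pointing down it reaches from about 0.3 to 0.95 m from the base axis. Payload 3.1 kg.
Tool frame: the origin (TCP) lies between the finger pads; the fingertips stand 22 mm ahead of it and the grasp point (between the pads) lies 3 mm ahead of it; x points along the fingers, y is the direction in which the jaws open and shut, and the axes are right-handed (so a half turn about x gives the same grasp; the last joint's range is limited). The gripper opens to 85 mm and grips with 20 to 120 N. Pads are 22 mm wide; open, the fingers measure 114 mm over their backs; the gripper's body (76 mm by 85 mm) begins 54 mm behind the grasp point. The pads swing forward as they close: fully open they stand 13 mm farther back than shut.
Start: joints at [-1.233, 0.308, 1.634, -0, 1.2, -0.07], TCP at [0.248, -0.574, 0.224] pointing down, gripper open.
Joint ranges: [-3.06, 3.06], [-0.79, 1.96], [0.05, 2.63], [-1.19, 4.34], [0.05, 2.64], [-2.94, 2.94]. Speed limits (rad/s): [2.79, 2.79, 3.14, 3.14, 3.14, 3.14].

## Interface

Orientations are given as a rotation vector (axis times angle).
In Python, from plant import r, imaging, hand_in gives the robot as it stands. The module is installed in compiled form; this text tells all that it offers.
- The arm moves only by the tool drive_tool, never from a script. Its argument "steps" is one flat list of numbers, 7 for each row, row after row: the closure in counts, from 0 (fully open) to 255 (shut), then the shift along the tool's x, y, z in cm, then the turn, a rotation vector about the tool's x, y, z in degrees. In form: [gripper, dx, dy, dz, ax, ay, az, gripper, dx, dy, dz, ax, ay, az, ...]. A call has exactly 10 rows; each row shifts and turns the commanded pose from where the row before left it, along the tool's axes as they then stand; what a row does not reach is not made up. A row lasts 1/12 s, in which the tool goes at most 41.7 mm and 7.16 degrees, less where a joint would pass 70% of its speed; a pose out of reach is approached as far as the arm can. A call is refused whole if a number of a shift passes 4.17 or a number of a turn 7.16, either way. A call with a gripper value outside its range is refused whole. The fingers move at their own pace and stop on an object; "squeeze" is the grip in N (left out, the last holds). Time passes only in rows, so rows that do not move let the fingers close, or fill a call up. It gives the time, the measured TCP pose, the force and the opening at its end, in the units of the state.
- r.observe(): the state, without advancing time (a new reading comes with each control period).
- imaging.camera(name): name is "scene" or "side" or "wrist"; returns a dict with "image" (420x560x3 uint8, red, green, blue), "mtx" (3x3 intrinsics, pixels), "k1" (the pictures are not rectified: a ray, as slopes to the right and down, at radius r is drawn at 1 + k1 r^2 times it, then the intrinsics apply), "world_to_cam" (4x4, takes a point from world to camera coordinates). Camera axes: x right, y up, looking along -z (the intrinsics and any distortion apply to the point x, -y, -z); pixel columns grow to the right and rows downward; lengths in m; the calibration is good to about 2 mm. A picture is of the moment at which its call begins. There is no depth.
- hand_in(): hands the job in, once; it reports no verdict.
The state is a dict: "clock": time; "joint_positions": joint angles; "qd": joint speeds; "effort": joint torques, N m; "tcp_pos": TCP position; "orientation": TCP orientation; "contact_force": force on the tool from outside, world axes, zero at the start; "torque": the same for the moment, N m; "width": opening from 0.0 (shut) to 1.0 (fully open).
Only numpy, scipy, OpenCV 4.12 (cv2) and the standard library are available. Lean on these libraries where they do the work, as an engineer would, in place of code of your own. Each camera call takes 0.05 s, during which the arm holds its last target.

## Working session

There is one attempt and no reset: what is moved stays moved. The work goes in short steps, Python scripts to look and compute and a tool call to move; the robot and the scene stay as the last step left them, time stands still between calls to the robot, and variables do not carry over. Pictures are saved under pics/ and viewed, and the job is handed in when it is done.

Besides the shell and the picture viewer there is one more tool, called after ">>>" by a JSON object that holds its "api" and its "payload", one argument or row to a line. drive_tool: Moves the arm, as the interface text tells. Its arguments: {"type":"object","properties":{"steps":{"type":"array"},"squeeze":{"type":"number"}},"required":["steps"]}

```bash
mkdir -p pics; ls
python3 - <<'E'
from plant import r, imaging
import cv2,numpy as np,pickle
o=r.observe();print(o)
d={}
for n in ("scene","side","wrist"):
    c=imaging.camera(n);d[n]=c
    cv2.imwrite(f"pics/{n}0.png",c["image"][:,:,::-1]);print(n,c["mtx"].tolist(),c["k1"],np.round(c["world_to_cam"],4).tolist())
pickle.dump(d,open("c0.pkl","wb"))
E
```

```text
pics
{'clock': 0.0, 'joint_positions': array([-1.23269233e+00,  3.09009833e-01,  1.63520224e+00, -2.13509281e-05,
        1.19967280e+00, -6.97080059e-02]), 'qd': array([ 0.00121805,  0.00052488,  0.00057777, -0.0010657 , -0.00085887,
       -0.00053501]), 'effort': array([ 2.05633378e-04, -4.15243006e+01, -2.76668555e+01, -1.15649459e-04,
        1.00437997e-02, -9.54756445e-06]), 'tcp_pos': array([ 0.24756208, -0.57296783,  0.2232366 ]), 'orientation': array([ 1.99757476,  0.41544953, -1.99824066]), 'contact_force': array([ 0.01362159,  0.46711186, -0.2396578 ]), 'torque': array([-0.00348837,  0.00214958, -0.00143516]), 'width': 0.9941557469142115}
scene [[510.1524235721939, 0.0, 284.9297231842464], [0.0, 510.1524235721939, 198.7964662623261], [0.0, 0.0, 1.0]] -0.04734286080298291 [[0.4869, 0.8734, 0.0067, -0.2464], [-0.7191, 0.3965, 0.5707, 0.3908], [0.4958, -0.2826, 0.8212, -1.4337], [0.0, 0.0, 0.0, 1.0]]
side [[461.72338437043635, 0.0, 280.0621392191914], [0.0, 461.72338437043635, 210.14082530064798], [0.0, 0.0, 1.0]] 0.04093984079725534 [[-0.9328, -0.3602, 0.0086, 0.5418], [0.2156, -0.5388, 0.8144, -0.2233], [-0.2888, 0.7615, 0.5802, -0.8115], [0.0, 0.0, 0.0, 1.0]]
wrist [[308.5958762827848, 0.0, 280.7549395783072], [0.0, 308.5958762827848, 207.47899506615852], [0.0, 0.0, 1.0]] -0.06988664831091192 [[0.3967, -0.9179, -0.0027, -0.6227], [0.8816, 0.3818, -0.2777, 0.0368], [0.2559, 0.1078, 0.9607, -0.379], [0.0, 0.0, 0.0, 1.0]]
```

View pics/scene0.png

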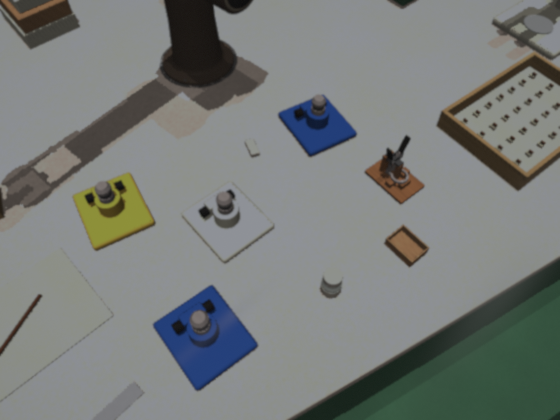

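View pics/side0.png

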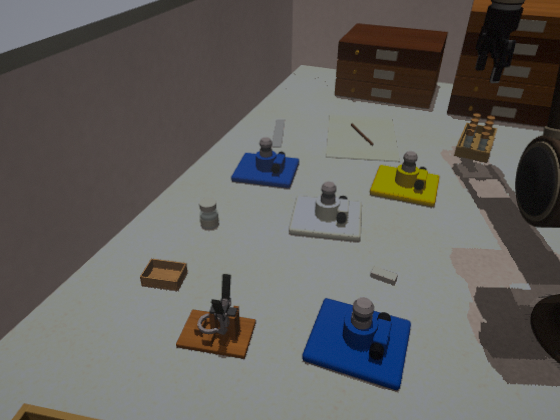

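View pics/wrist0.png

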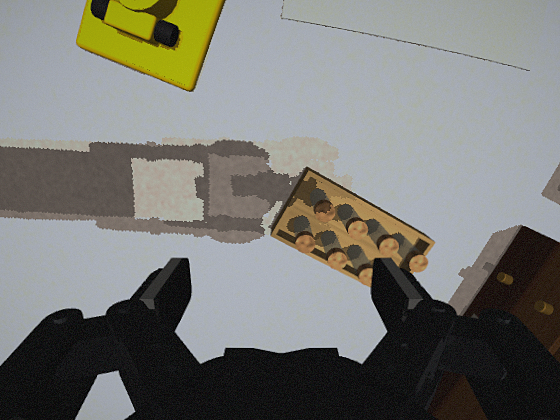

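Candidate stands (scene view) are white (228,220), yellow (113,208), blue (205,335) and blue (317,123). I choose the white one. The pliers on their block are at (397,165) and nothing else looks like them. Next I take close crops of both.

```bash
cat > h.py <<'E'
import numpy as np,cv2,pickle
from scipy.optimize import least_squares
from scipy.spatial.transform import Rotation as R
def proj(c,P):
    P=np.atleast_2d(P);M=np.asarray(c["world_to_cam"]);q=P@M[:3,:3].T+M[:3,3]
    s=np.c_[q[:,0],-q[:,1]]/(-q[:,2:3]);s=s*(1+c["k1"]*(s**2).sum(1,keepdims=True))
    K=c["mtx"];return s*[K[0,0],K[1,1]]+[K[0,2],K[1,2]]
def ray(c,uv):
    K=c["mtx"];d=(np.array(uv,float)-[K[0,2],K[1,2]])/[K[0,0],K[1,1]];s=d.copy()
    for _ in range(20): s=d/(1+c["k1"]*(s@s))
    M=np.asarray(c["world_to_cam"]);v=M[:3,:3].T@np.array([s[0],-s[1],-1]);return -M[:3,:3].T@M[:3,3],v
def atz(c,uv,z):
    o,v=ray(c,uv);return o+v*(z-o[2])/v[2]
def tri(obs):
    A=np.zeros((3,3));b=np.zeros(3)
    for c,uv in obs:
        o,v=ray(c,uv);v/=np.linalg.norm(v);Q=np.eye(3)-np.outer(v,v);A+=Q;b+=Q@o
    return np.linalg.solve(A,b)
def crop(c,u0,v0,w,h,k,name):
    im=c["image"][v0:v0+h,u0:u0+w,::-1];cv2.imwrite(f"pics/{name}.png",cv2.resize(im,None,fx=k,fy=k,interpolation=cv2.INTER_CUBIC))
E
python3 - <<'E'
from h import *
d=pickle.load(open("c0.pkl","rb"))
def mk(items,name):
    t=[]
    for n,u,v in items:
        im=d[n]["image"][v:v+75,u:u+100,::-1];t.append(cv2.resize(im,(400,300),interpolation=cv2.INTER_CUBIC))
    cv2.imwrite(f"pics/{name}.png",np.vstack([np.hstack(t[:2]),np.hstack(t[2:])]))
mk([("scene",350,130),("side",170,270),("scene",180,180),("side",280,172)],"crops0")
E
```

```text
(no output)
```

View pics/crops0.png

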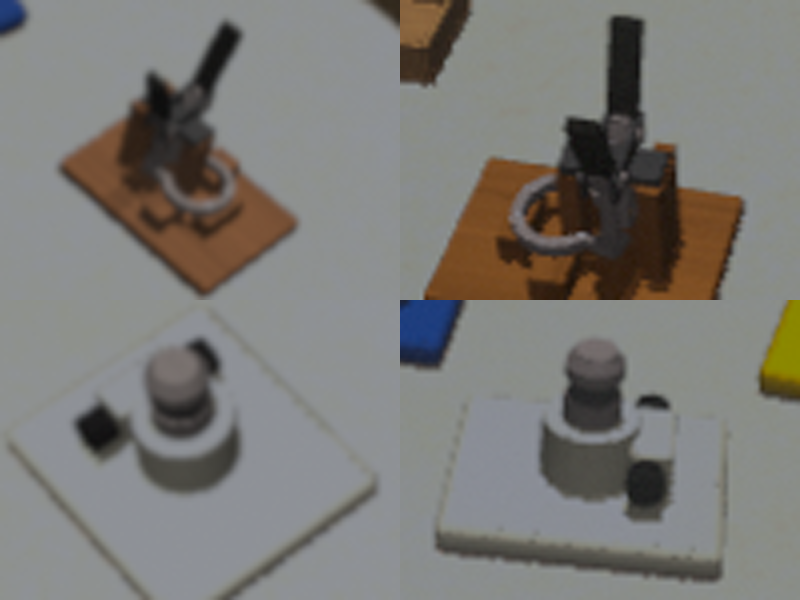

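Run:
```python
from h import *
d=pickle.load(open("c0.pkl","rb"));s,e=d["scene"],d["side"]
f=lambda u,v,ou,ov:(ou+u/4,ov+v/4)
for nm,a,b in [("h1",(230,28),(227,17)),("h2",(152,75),(188,122))]:
    print(nm,tri([(s,f(*a,350,130)),(e,f(*b,170,270))]))
print("h2x",tri([(s,f(230,28,350,130)),(e,f(188,122,170,270))]))
# ring centre z=.03 top
print("ring",atz(s,f(198,183,350,130),.027),atz(e,f(150,215,170,270),.027))
print("blk scene",[atz(s,f(*p,350,130),.01).round(4) for p in [(60,165),(300,222),(208,288)]])
print("blk side",[atz(e,f(*p,170,270),.01).round(4) for p in [(90,158),(343,200)]])
# stub top
print("stub top",tri([(s,f(173,358,180,180-75)),(e,f(195,47,280,172))]))
print("stub", atz(s,f(175,65,180,180),.098),atz(e,f(195,52,280,172),.098))
print("base scene",[atz(s,f(*p,180,180),.018).round(4) for p in [(10,138),(208,8),(375,180)]])
print("base side",[atz(e,f(*p,280,172),.018).round(4) for p in [(65,100),(326,117),(320,263),(38,237)]])
```

```text
h1 [0.5957436  0.23384506 0.14442977]
h2 [0.59176871 0.22693581 0.09009335]
h2x [0.58903341 0.25909677 0.11726994]
ring [0.6218079  0.23697922 0.027     ] [0.62290471 0.23737543 0.027     ]
blk scene [array([0.5627, 0.1841, 0.01  ]), array([0.6645, 0.2827, 0.01  ]), array([0.676 , 0.2079, 0.01  ])]
blk side [array([0.6725, 0.2055, 0.01  ]), array([0.5555, 0.1861, 0.01  ])]
stub top [ 0.52661392 -0.1566756   0.10297887]
stub [ 0.52757437 -0.15659423  0.098     ] [ 0.5271105  -0.15928699  0.098     ]
base scene [array([ 0.4737, -0.2392,  0.018 ]), array([ 0.4461, -0.1055,  0.018 ]), array([ 0.5941, -0.0768,  0.018 ])]
base side [array([ 0.616 , -0.2006,  0.018 ]), array([ 0.4631, -0.2419,  0.018 ]), array([ 0.4343, -0.1022,  0.018 ]), array([ 0.5845, -0.0668,  0.018 ])]
```

Run:
```python
from h import *
d=pickle.load(open("c0.pkl","rb"));s,e=d["scene"],d["side"]
f=lambda u,v,ou,ov:(ou+u/4,ov+v/4)
print("h-y",tri([(s,f(152,75,350,130)),(e,f(227,17,170,270))]))
print("h+y",tri([(s,f(230,28,350,130)),(e,f(186,122,170,270))]))
from plant import r
o=r.observe();T=R.from_rotvec(o["orientation"]).as_matrix();print(T.round(3))
M=d["wrist"]["world_to_cam"];C=-M[:3,:3].T@M[:3,3];print("cam in tool",T.T@(C-o["tcp_pos"]), (T.T@M[:3,:3].T).round(3))
```

```text
h-y [0.59876803 0.20127012 0.11899728]
h+y [0.58941534 0.25921989 0.11737133]
[[-0.001  0.397 -0.918]
 [ 0.002 -0.918 -0.397]
 [-1.    -0.002 -0.   ]]
cam in tool [-0.14912629 -0.0009035  -0.0699474 ] [[ 0.001  0.278 -0.961]
 [ 1.    -0.     0.001]
 [-0.    -0.961 -0.278]]
```

>>> {"api": "drive_tool", "payload": {
  "steps": [0,-0.2,-2.8,-2.8,0,0,0,0,-0.2,-2.8,-2.8,0,0,0,0,-0.2,-2.8,-2.8,0,0,0,0,-0.2,-2.8,-2.8,0,0,0,0,-0.2,-2.8,-2.8,0,0,0,0,-0.2,-2.8,-2.8,0,0,0,0,-0.2,-2.8,-2.8,0,0,0,0,-0.2,-2.8,-2.8,0,0,0,0,-0.2,-2.8,-2.8,0,0,0,0,-0.2,-2.8,-2.8,0,0,0],
  "squeeze": 35
}}

```text
clock: 0.98
tcp_pos: [0.3939, -0.2037, 0.2445]
orientation: [1.997, 0.412, -1.997]
contact_force: [0.5, -0.5, -0.2]
width: 1.001
```

>>> {"api": "drive_tool", "payload": {
  "steps": [0,-0.2,-2.8,-2.8,0,0,0,0,-0.2,-2.8,-2.8,0,0,0,0,-0.2,-2.8,-2.8,0,0,0,0,-0.2,-2.8,-2.8,0,0,0,0,-0.2,-2.8,-2.8,0,0,0,0,-0.2,-2.8,-2.8,0,0,0,0,-0.2,-2.8,-2.8,0,0,0,0,-0.2,-2.8,-2.8,0,0,0,0,-0.2,-2.8,-2.8,0,0,0,0,0,0,0,0,0,0]
}}

```text
clock: 1.82
tcp_pos: [0.5273, 0.1318, 0.2629]
orientation: [1.999, 0.422, -1.991]
contact_force: [0.9, -0.8, 0.4]
width: 0.998
```

>>> {"api": "drive_tool", "payload": {
  "steps": [0,0,-2.4,-2.2,0,0,0,0,0,-2.4,-2.2,0,0,0,0,0,-2.4,-2.2,0,0,0,0,0,0,0,4.5,0,0,0,0,0,0,4.5,0,0,0,0,0,0,4.5,0,0,0,0,0,0,0,0,0,0,0,0,0,0,0,0,0,0,0,0,0,0,0,0,0,0,0,0,0,0]
}}

```text
clock: 2.65
tcp_pos: [0.5572, 0.2175, 0.2624]
orientation: [2.131, 0.185, -2.131]
contact_force: [-0.3, 0.3, 0.1]
width: 0.997
```

```bash
cat > snap.py <<'E'
import sys
from plant import r, imaging
from h import *
t=sys.argv[1];d={}
for n in sys.argv[2:]:
    d[n]=imaging.camera(n);cv2.imwrite(f"pics/{n}{t}.png",d[n]["image"][:,:,::-1])
o=r.observe();d["o"]=o;pickle.dump(d,open(f"c{t}.pkl","wb"))
T=R.from_rotvec(o["orientation"]).as_matrix();print(o["clock"],o["tcp_pos"].round(4),T.round(3).tolist(),o["contact_force"].round(1),o["width"])
E
python3 snap.py 1 wrist
```

```text
2.7 [0.5572 0.2175 0.2625] [[-0.0, 0.172, -0.985], [-0.0, -0.985, -0.172], [-1.0, 0.0, 0.0]] [-0.6  0.8  0. ] 1.0017356160569444
```

View pics/wrist1.png

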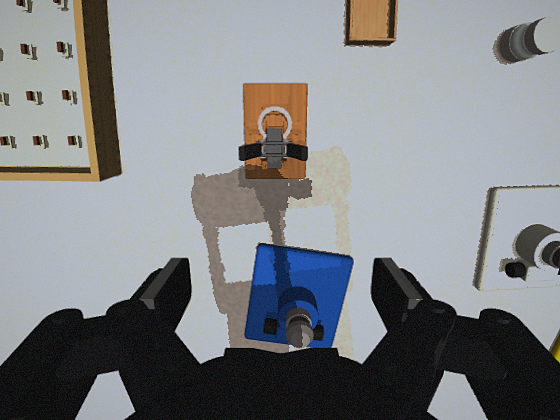

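```bash
python3 -c "
from h import *
d=pickle.load(open('c1.pkl','rb'));crop(d['wrist'],220,70,110,120,5,'w1c')"
```

```text
(no output)
```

View pics/w1c.png

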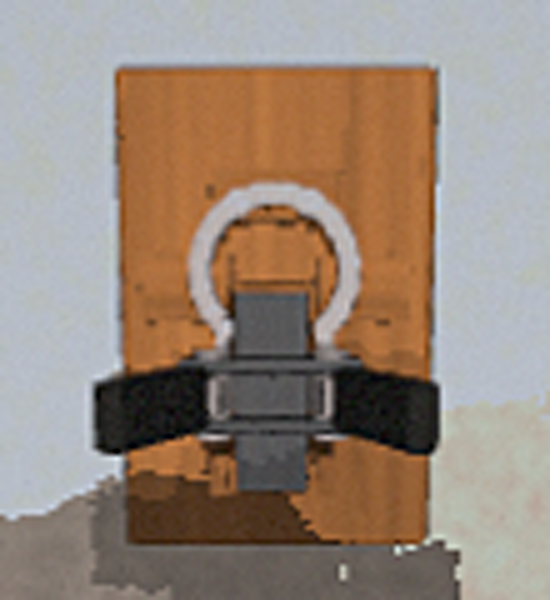

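Run:
```python
from h import *
d=pickle.load(open('c1.pkl','rb'));w=d['wrist']
p=lambda u,v,z:atz(w,(220+u/5-.4,70+v/5-.4),z)
a=p(95,416,.121);b=p(440,414,.121);print('handles',a,b,np.linalg.norm(a-b),(a+b)/2)
y=a-b;print('yaw h',np.degrees(np.arctan2(-y[0],y[1])))
B=[p(117,66,.01),p(437,66,.01),p(427,543,.01),p(128,543,.01)];B=np.array(B);print(B,B.mean(0))
for i in range(4):
    e=B[(i+1)%4]-B[i];print(np.linalg.norm(e),np.degrees(np.arctan2(e[1],e[0])))
f=p(271,292,.076);n=p(271,492,.076);print('bar',f,n,np.linalg.norm(f-n),(f+n)/2)
rc=[p(275,182,.03),p(188,268,.03),p(361,268,.03)];print('ring',rc,np.linalg.norm(rc[1]-rc[2]),(rc[1]+rc[2])/2)
```

```text
handles [0.58857872 0.26387151 0.121     ] [0.60001926 0.20033737 0.121     ] 0.06455597276339828 [0.59429899 0.23210444 0.121     ]
yaw h 10.207813831198516
[[0.66017173 0.28341813 0.01      ]
 [0.67360228 0.20604545 0.01      ]
 [0.55637877 0.18575103 0.01      ]
 [0.54279885 0.26355087 0.01      ]] [0.60823791 0.23469137 0.01      ]
0.0785296809393409 -80.15256602522196
0.11896728928987177 -170.17797883175447
0.07897613150140843 99.90119543385718
0.11904242864247079 9.607174113316166
bar [0.61506361 0.23593909 0.076     ] [0.57300547 0.22883629 0.076     ] 0.04265369007303617 [0.59403454 0.23238769 0.076     ]
ring [array([0.63889941, 0.24005041, 0.03      ]), array([0.61575026, 0.25729394, 0.03      ]), array([0.62286217, 0.2164039 , 0.03      ])] 0.04150390630161306 [0.61930622 0.23684892 0.03      ]
```

>>> {"api": "drive_tool", "payload": {
  "steps": [0,0,-0.4,-1.95,0,0,0,0,0,-0.4,-1.95,0,0,0,0,2,0,0,0,0,0,0,2,0,0,0,0,0,0,2,0,0,0,0,0,0,2,0,0,0,0,0,0,2,0,0,0,0,0,0,1.5,0,0,0,0,0,0,0,0,0,0,0,0,0,0,0,0,0,0,0]
}}

```text
clock: 3.53
tcp_pos: [0.5935, 0.232, 0.1465]
orientation: [2.129, 0.184, -2.134]
contact_force: [0.5, -0.4, 0.0]
width: 1.0
```

```bash
python3 snap.py 2 wrist
```

```text
3.5833 [0.5947 0.2324 0.148 ] [[0.0, 0.171, -0.985], [0.0, -0.985, -0.171], [-1.0, -0.0, -0.0]] [ 0.4 -0.6  0.7] 0.9996016948909264
```

View pics/wrist2.png

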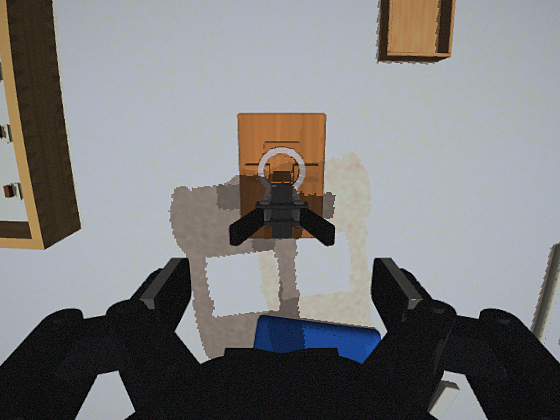

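>>> {"api": "drive_tool", "payload": {
  "steps": [0,1.3,0,0,0,0,0,0,1.3,0,0,0,0,0,0,1.2,0,0,0,0,0,0,0,0,0,0,0,0,40,0,0,0,0,0,0,70,0,0,0,0,0,0,100,0,0,0,0,0,0,130,0,0,0,0,0,0,160,0,0,0,0,0,0,180,0,0,0,0,0,0],
  "squeeze": 35
}}

```text
clock: 4.42
tcp_pos: [0.5948, 0.2326, 0.1102]
orientation: [2.133, 0.184, -2.13]
contact_force: [-0.4, 0.1, -0.2]
width: 0.295
```

>>> {"api": "drive_tool", "payload": {
  "steps": [220,0,0,0,0,0,0,255,0,0,0,0,0,0,255,0,0,0,0,0,0,255,0,0,0,0,0,0,255,0,0,0,0,0,0,255,0,0,0,0,0,0,255,0,0,0,0,0,0,255,0,0,0,0,0,0,255,0,0,0,0,0,0,255,0,0,0,0,0,0],
  "squeeze": 35
}}

```text
clock: 5.25
tcp_pos: [0.5943, 0.2324, 0.1094]
orientation: [2.131, 0.184, -2.131]
contact_force: [-0.1, 0.6, 0.1]
width: 0.007
```

```bash
python3 snap.py 3 wrist side scene; python3 -c "
from h import *
d=pickle.load(open('c3.pkl','rb'));crop(d['wrist'],200,130,160,120,5,'w3c')
crop(d['side'],160,250,100,100,6,'s3c')"
```

```text
5.4 [0.5943 0.2324 0.1095] [[0.0, 0.171, -0.985], [0.0, -0.985, -0.171], [-1.0, -0.0, -0.0]] [ 0.6  0.3 -0.5] -0.0026726845664485663
```

View pics/w3c.png

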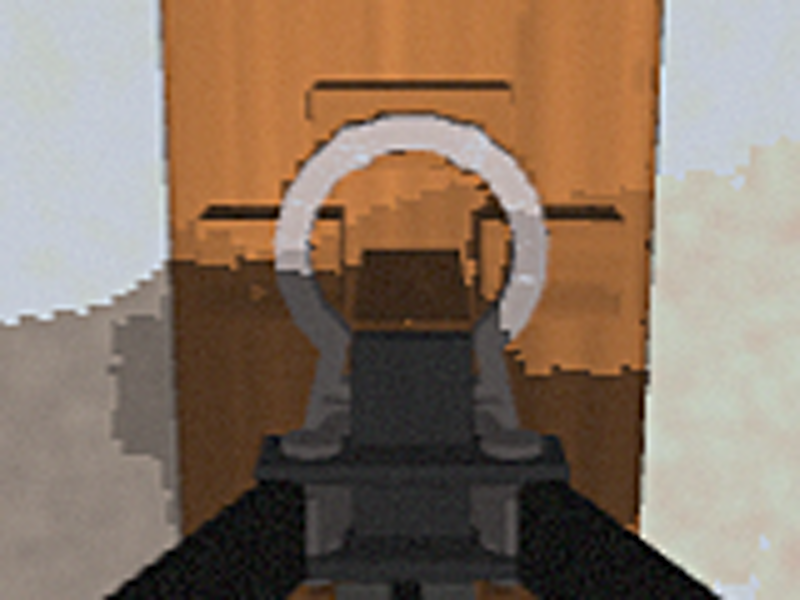

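View pics/s3c.png

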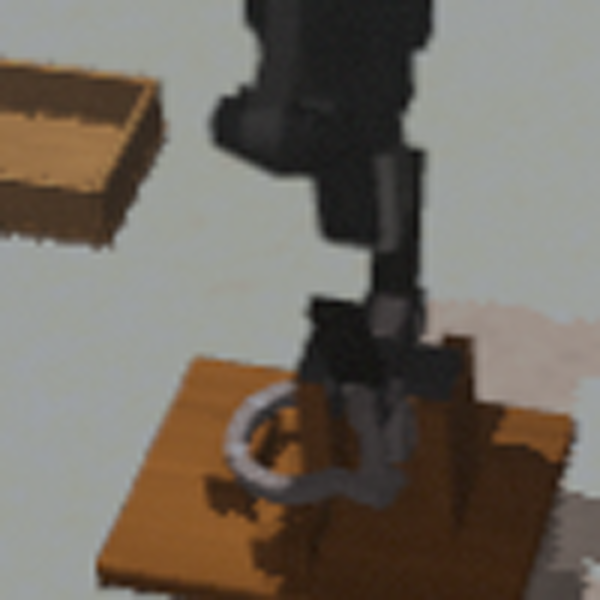

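Run:
```python
from h import *
d=pickle.load(open('c3.pkl','rb'))
t=[]
for n,(u,v) in (("side",(180,240)),("scene",(350,110))):
    c=d[n];im=cv2.resize(c["image"][v:v+100,u:u+66,::-1],None,fx=6,fy=6,interpolation=cv2.INTER_CUBIC)
    for P,col in (((.5943,.2324,.1095),(0,0,255)),((.5943,.2324,.0875),(0,255,0)),((.5942,.2322,.121),(255,0,0)),((.5942,.2322,.076),(255,255,0))):
        q=(proj(c,P)[0]-[u,v])*6+3;cv2.circle(im,tuple(int(x) for x in q),4,col,-1)
    t.append(im)
cv2.imwrite("pics/chk3.png",np.hstack(t))
```

```text
(no output)
```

View pics/chk3.png

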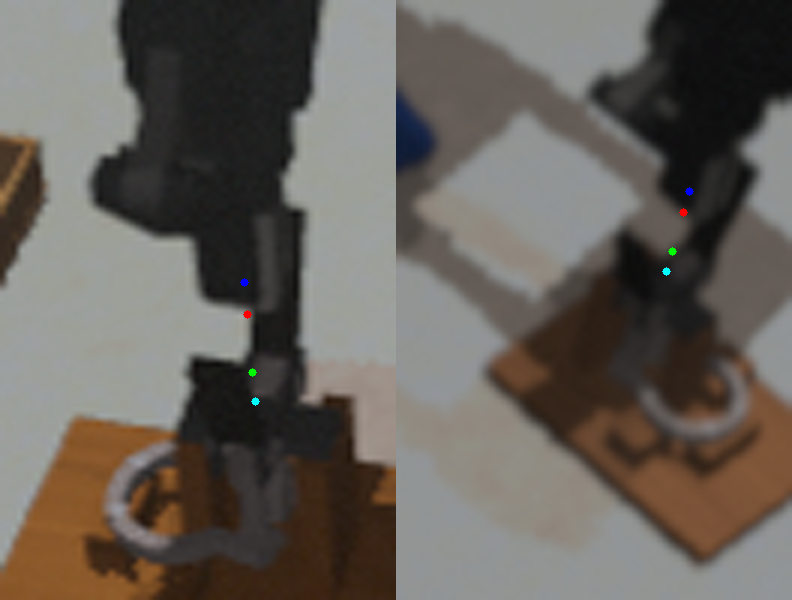

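View pics/wrist3.png

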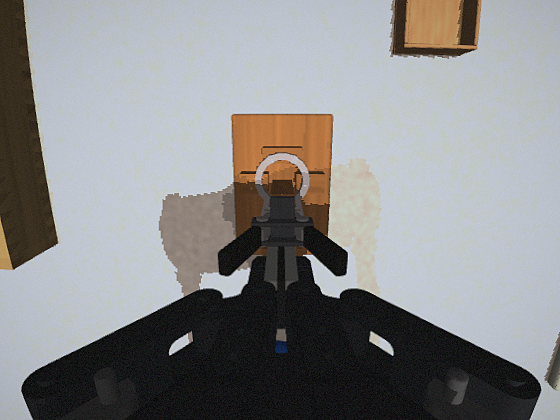

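Run:
```python
from h import *
d=pickle.load(open('c3.pkl','rb'));w=d["wrist"];crop(w,200,200,160,110,5,'w3d')
o=d["o"];M=w["world_to_cam"];C=-M[:3,:3].T@M[:3,3];print(C-o["tcp_pos"])
for z in (.121,.1095,.0875): print(proj(w,(.5943,.2324,z)))
d1=pickle.load(open('c1.pkl','rb'));M=d1["wrist"]["world_to_cam"];print(-M[:3,:3].T@M[:3,3]-d1["o"]["tcp_pos"])
# block in c3
q=lambda u,v:atz(w,(200+u/5-.4,130+v/5-.4),.01)
print(q(160,0),q(660,0),np.linalg.norm(q(165,50)-q(660,50)))
print(proj(w,[[.6602,.2834,.01],[.6736,.2060,.01],[.5564,.18575,.01]]))
```

```text
[0.0685924  0.01263288 0.14924576]
[[282.35560996 265.81319269]]
[[282.25969028 255.84738713]]
[[282.10758367 240.0766296 ]]
[0.06859335 0.01264603 0.14918746]
[0.64820343 0.28189188 0.01      ] [0.66169857 0.20438883 0.01      ] 0.07848914072330926
[[231.74327305 113.73943423]
 [332.78482485 113.84920338]
 [326.52390242 254.54982116]]
```

View pics/w3d.png

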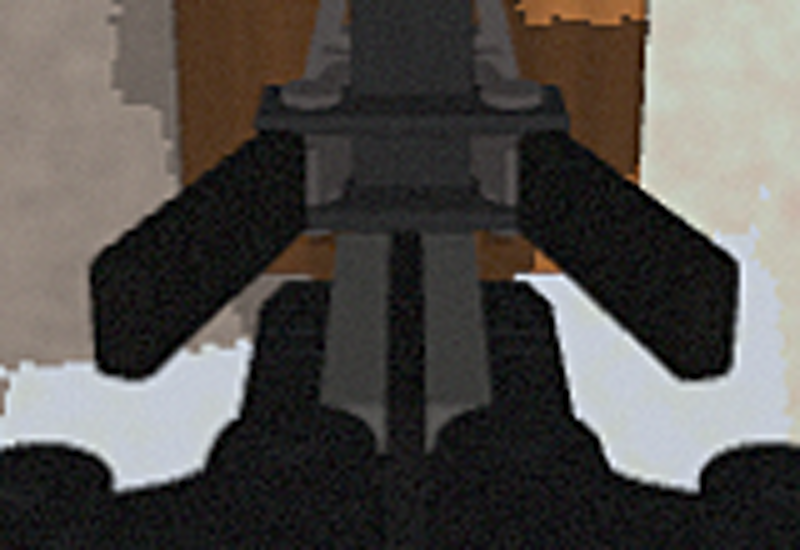

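The fingers closed above and between the handle tops and touched nothing. All three views put the closed fingertips at z≈0.114, so they sit about 26 mm farther back than the text says. I raise, reopen, and go down to a position judged from the pictures.

>>> {"api": "drive_tool", "payload": {
  "steps": [255,-1.5,0,0,0,0,0,255,-1.5,0,0,0,0,0,200,0,0,0,0,0,0,100,0,0,0,0,0,0,0,0,0,0,0,0,0,0,0,0,0,0,0,0,0,0,0,0,0,0,0,0,0,0,0,0,0,0,0,0,0,0,0,0,0,0,0,0,0,0,0,0]
}}

```text
clock: 6.23
tcp_pos: [0.5941, 0.2324, 0.1391]
orientation: [2.131, 0.184, -2.132]
contact_force: [-0.2, 0.4, 1.0]
width: 0.998
```

>>> {"api": "drive_tool", "payload": {
  "steps": [0,1,0,0,0,0,0,0,1,0,0,0,0,0,0,1,0,0,0,0,0,0,0.9,0,0,0,0,0,0,0.7,0,0,0,0,0,0,0.6,0,0,0,0,0,0,0,0,0,0,0,0,0,0,0,0,0,0,0,0,0,0,0,0,0,0,0,0,0,0,0,0,0]
}}

```text
clock: 7.07
tcp_pos: [0.595, 0.2326, 0.0882]
orientation: [2.133, 0.184, -2.13]
contact_force: [-0.5, 0.2, 0.4]
width: 1.002
```

```bash
python3 snap.py 4 wrist side scene
python3 - <<'E'
from h import *
d=pickle.load(open('c4.pkl','rb'))
t=[]
for n,(u,v) in (("side",(180,240)),("scene",(350,110))):
    c=d[n];im=cv2.resize(c["image"][v:v+100,u:u+66,::-1],None,fx=6,fy=6,interpolation=cv2.INTER_CUBIC)
    t.append(im)
cv2.imwrite("pics/chk4.png",np.hstack(t));crop(d["wrist"],160,140,240,180,3.3,"w4c")
E
```

```text
7.2167 [0.5948 0.2326 0.0881] [[0.001, 0.171, -0.985], [0.0, -0.985, -0.171], [-1.0, -0.0, -0.001]] [-0.2  0.4  0.5] 1.001586533203304
```

View pics/chk4.png

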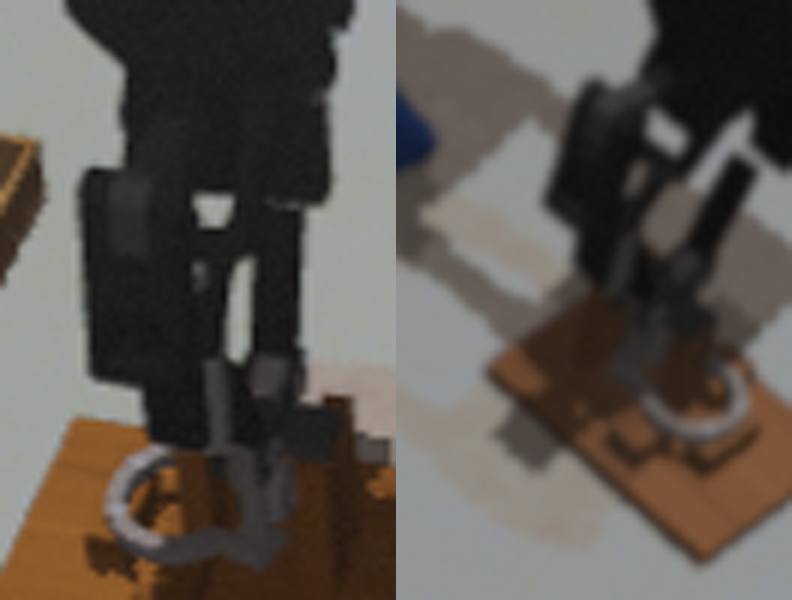

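View pics/w4c.png

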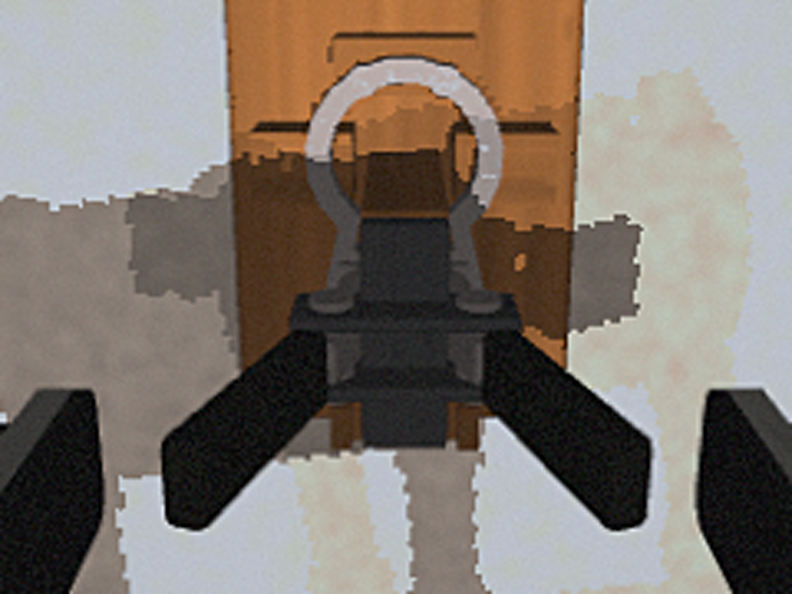

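>>> {"api": "drive_tool", "payload": {
  "steps": [0,0.2,0.1,0,0,0,0,0,0.2,0,0,0,0,0,0,0,0,0,0,0,0,30,0,0,0,0,0,0,50,0,0,0,0,0,0,70,0,0,0,0,0,0,90,0,0,0,0,0,0,110,0,0,0,0,0,0,130,0,0,0,0,0,0,150,0,0,0,0,0,0],
  "squeeze": 35
}}

```text
clock: 8.05
tcp_pos: [0.5964, 0.2323, 0.0872]
orientation: [2.136, 0.185, -2.128]
contact_force: [-3.8, -0.5, 11.3]
width: 0.413
```

>>> {"api": "drive_tool", "payload": {
  "steps": [170,0,0,0,0,0,0,190,0,0,0,0,0,0,210,0,0,0,0,0,0,210,0,0,0,0,0,0,210,0,0,0,0,0,0,210,0,0,0,0,0,0,210,0,0,0,0,0,0,210,0,0,0,0,0,0,210,0,0,0,0,0,0,210,0,0,0,0,0,0]
}}

```text
clock: 8.88
tcp_pos: [0.5965, 0.2321, 0.0876]
orientation: [2.136, 0.185, -2.127]
contact_force: [-2.5, -0.6, 12.7]
width: 0.366
```

```bash
python3 snap.py 5 wrist side scene
python3 - <<'E'
from h import *
d=pickle.load(open('c5.pkl','rb'))
t=[]
for n,(u,v) in (("side",(180,240)),("scene",(350,110))):
    c=d[n];im=cv2.resize(c["image"][v:v+100,u:u+66,::-1],None,fx=6,fy=6,interpolation=cv2.INTER_CUBIC)
    t.append(im)
cv2.imwrite("pics/chk5.png",np.hstack(t));crop(d["wrist"],200,120,160,120,5,"w5c")
E
```

```text
9.0333 [0.5965 0.2322 0.0876] [[0.004, 0.171, -0.985], [0.001, -0.985, -0.171], [-1.0, -0.001, -0.004]] [-3.8 -1.  13.6] 0.3601515029335488
```

View pics/chk5.png

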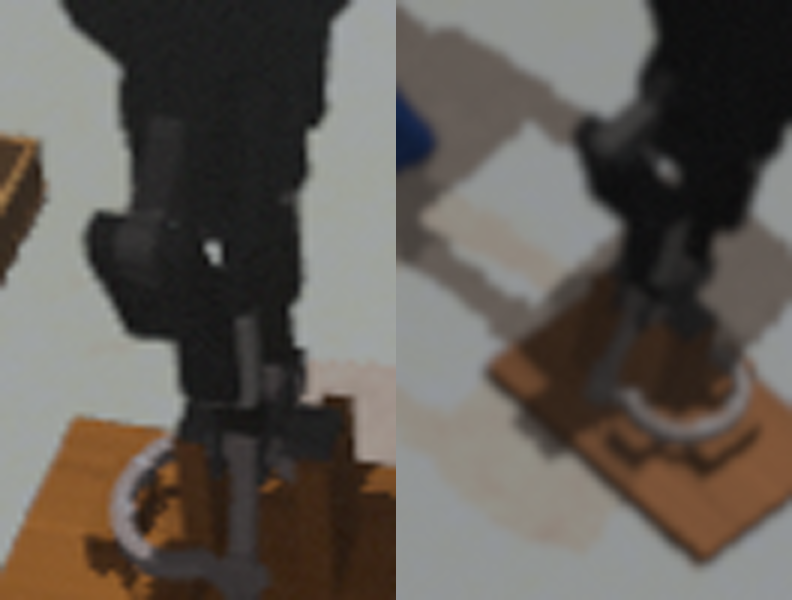

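View pics/w5c.png

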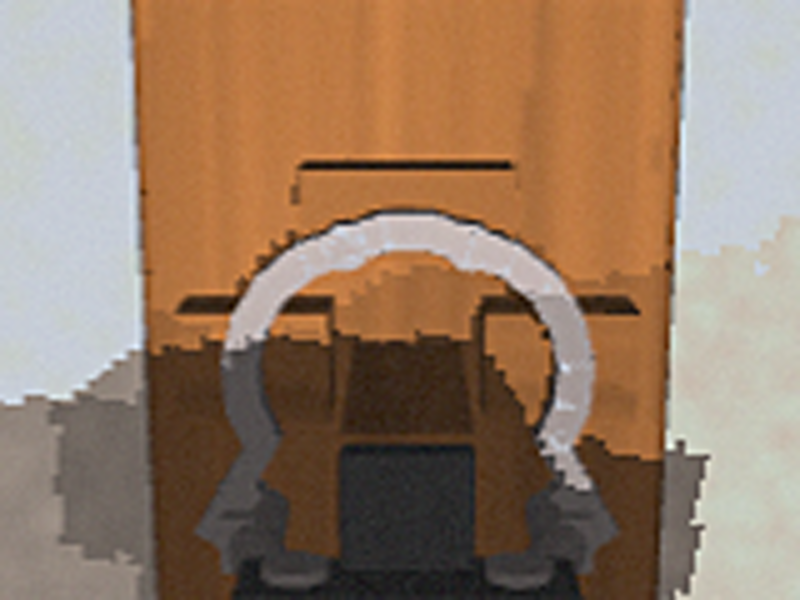

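>>> {"api": "drive_tool", "payload": {
  "steps": [210,-0.3,0,0,0,0,0,210,-0.4,0,0,0,0,0,210,-0.6,0,0,0,0,0,210,-0.8,0,0,0,0,0,210,-1,0,0,0,0,0,210,-1,0,0,0,0,0,210,-0.8,0,0,0,0,0,210,-0.6,0,0,0,0,0,210,-0.4,0,0,0,0,0,210,0,0,0,0,0,0],
  "squeeze": 38
}}

```text
clock: 9.87
tcp_pos: [0.5954, 0.2317, 0.144]
orientation: [2.134, 0.185, -2.129]
contact_force: [0.4, 0.5, -2.0]
width: 0.364
```

```bash
python3 snap.py 6 wrist side scene
python3 - <<'E'
from h import *
d=pickle.load(open('c6.pkl','rb'))
t=[]
for n,(u,v) in (("side",(180,220)),("scene",(350,90))):
    c=d[n];im=cv2.resize(c["image"][v:v+100,u:u+66,::-1],None,fx=6,fy=6,interpolation=cv2.INTER_CUBIC)
    t.append(im)
cv2.imwrite("pics/chk6.png",np.hstack(t));crop(d["wrist"],200,120,160,120,5,"w6c")
E
```

```text
10.0167 [0.594  0.2313 0.142 ] [[-0.001, 0.171, -0.985], [-0.0, -0.985, -0.171], [-1.0, 0.0, 0.001]] [ 0.6 -0.4 -1.7] 0.36156810803895706
```

View pics/chk6.png

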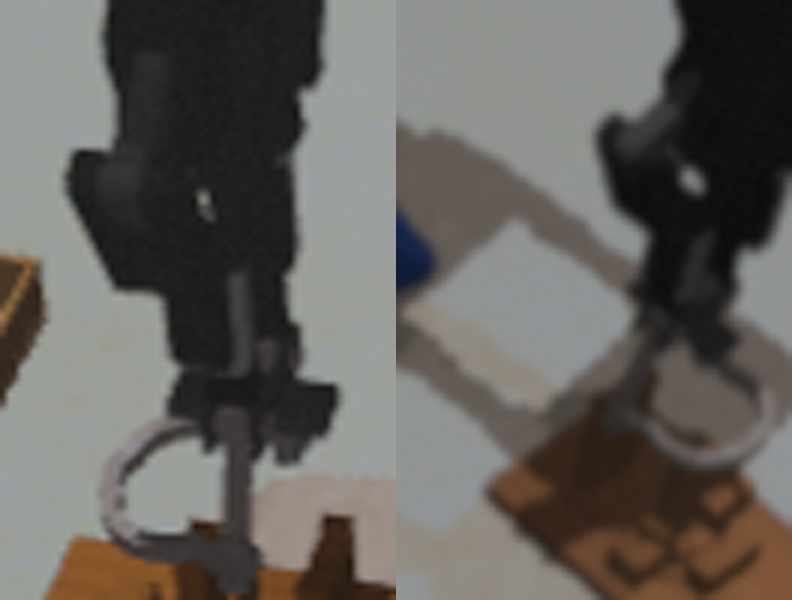

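View pics/w6c.png

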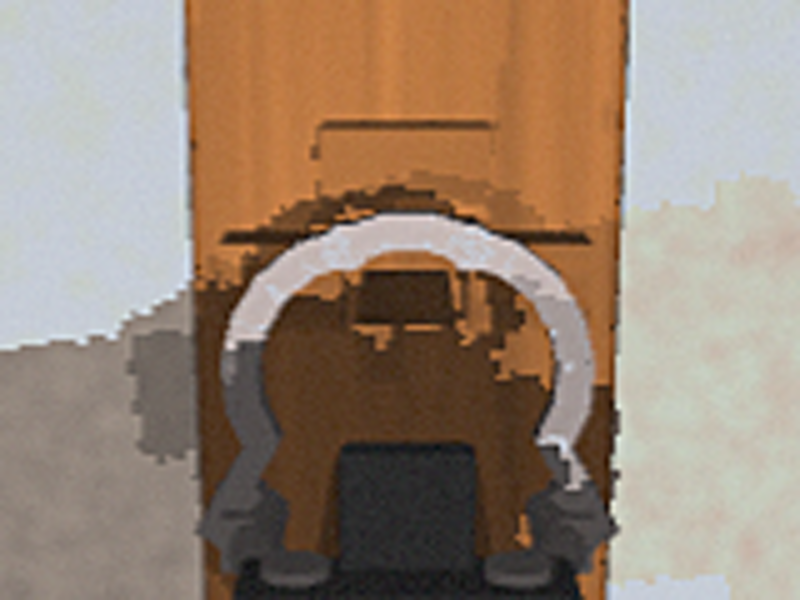

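Run:
```python
from h import *
d=pickle.load(open('c6.pkl','rb'));w=d["wrist"];o=d["o"];T=R.from_rotvec(o["orientation"]).as_matrix();p0=o["tcp_pos"]
def pt(u,v,x):
    c,r=ray(w,(200+u/5-.4,120+v/5-.4));a=T.T@(c-p0);b=T.T@r;return (a+b*(x-a[0])/b[0])*1000
for xt in (.0576,):
  print("outer L,R top",pt(222,360,xt),pt(597,360,xt))
  print("outer far, inner far",pt(408,213,xt),pt(408,250,xt))
  print("inner low L,R",pt(266,370,xt+.006),pt(554,370,xt+.006))
  print("inner near kinks",pt(280,435,xt),pt(538,435,xt),"tips",pt(287,530,xt),pt(527,530,xt))
  print("bar far top", pt(405,445,.0114))
# triangulate ring outer via side/scene
s,e=d["scene"],d["side"]
print([ (proj(c,p0+T@np.array([.0606,0,-.02]))) for c in (e,s)])
```

```text
outer L,R top [ 57.6        -26.58888653 -22.36057985] [ 57.6         25.57356155 -22.38241931]
outer far, inner far [ 57.6         -0.72603544 -42.78921537] [ 57.6         -0.72324863 -37.74028467]
inner low L,R [ 63.6        -21.05780949 -19.5048251 ] [ 63.6         20.20840054 -19.52236308]
inner near kinks [ 57.6        -18.74814546 -11.52208993] [ 57.6         17.61140761 -11.53847561] tips [ 57.6        -18.06173533   2.64199475] [57.6        16.37242054  2.62453982]
bar far top [ 11.4         -1.06552206 -23.43825602]
[array([[210.58859113, 301.88293788]]), array([[401.14755943, 158.70119742]])]
```

>>> {"api": "drive_tool", "payload": {
  "steps": [210,-0.5,0.6,0.2,0,0,0,210,-0.5,1.2,0.5,0,0,0,210,-0.5,1.8,0.7,0,0,0,210,-0.5,2,0.8,0,0,0,210,-0.5,2.2,0.9,0,0,0,210,-0.5,2.2,0.9,0,0,0,210,-0.5,2.2,0.9,0,0,0,210,-0.5,2.2,0.9,0,0,0,210,-0.5,2.2,0.9,0,0,0,210,-0.5,2.2,0.9,0,0,0]
}}

```text
clock: 10.85
tcp_pos: [0.5509, 0.031, 0.193]
orientation: [2.131, 0.183, -2.132]
contact_force: [0.7, -0.8, -1.4]
width: 0.364
```

>>> {"api": "drive_tool", "payload": {
  "steps": [210,0,2.2,0.9,0,0,0,210,0,2.2,0.9,0,0,0,210,0,2.2,0.9,0,0,0,210,0,2.2,0.9,0,0,0,210,0,2.2,0.9,0,0,0,210,0,2.2,0.9,0,0,0,210,0,1.8,0.7,0,0,0,210,0,1.4,0.5,0,0,0,210,0,0.8,0.2,0,0,0,210,0,0.4,0.1,0,0,0]
}}

```text
clock: 11.68
tcp_pos: [0.5133, -0.1537, 0.1927]
orientation: [2.132, 0.181, -2.132]
contact_force: [0.3, -0.6, -1.2]
width: 0.367
```

>>> {"api": "drive_tool", "payload": {
  "steps": [210,0,0,0,0,0,0,210,0,0,0,0,0,0,210,0,0,0,0,0,0,210,0,0,0,0,0,0,210,0,0,0,0,0,0,210,0,0,0,0,0,0,210,0,0,0,0,0,0,210,0,0,0,0,0,0,210,0,0,0,0,0,0,210,0,0,0,0,0,0]
}}

```text
clock: 12.52
tcp_pos: [0.514, -0.152, 0.1925]
orientation: [2.131, 0.184, -2.131]
contact_force: [0.0, 0.3, -2.5]
width: 0.36
```

```bash
python3 snap.py 7 wrist side scene
python3 - <<'E'
from h import *
d=pickle.load(open('c7.pkl','rb'))
t=[]
for n,(u,v) in (("side",(290,130)),("scene",(190,140))):
    c=d[n];im=cv2.resize(c["image"][v:v+100,u:u+66,::-1],None,fx=6,fy=6,interpolation=cv2.INTER_CUBIC)
    t.append(im)
cv2.imwrite("pics/chk7.png",np.hstack(t));crop(d["wrist"],200,120,160,120,5,"w7c")
E
```

```text
12.6667 [ 0.514  -0.1521  0.1925] [[-0.0, 0.171, -0.985], [-0.0, -0.985, -0.171], [-1.0, 0.0, 0.0]] [-0.4  0.5 -1.3] 0.3623875821196898
```

View pics/chk7.png

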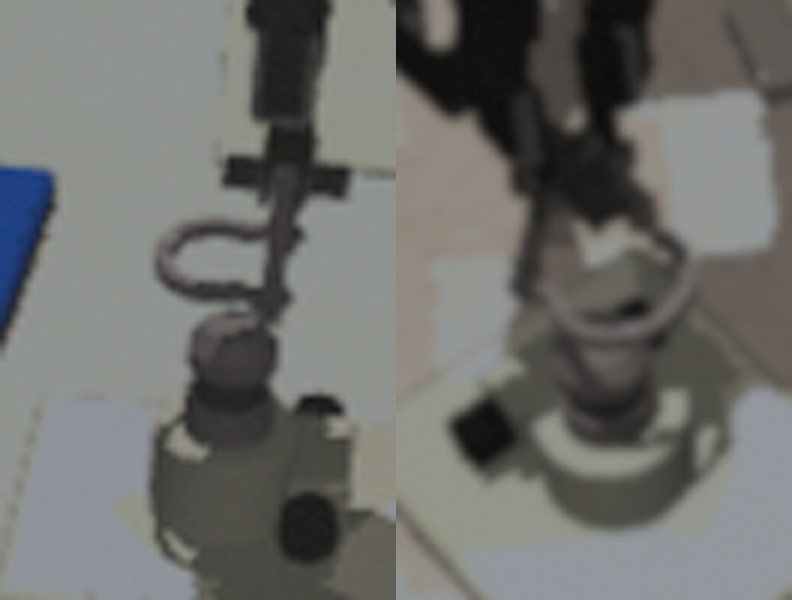

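View pics/w7c.png

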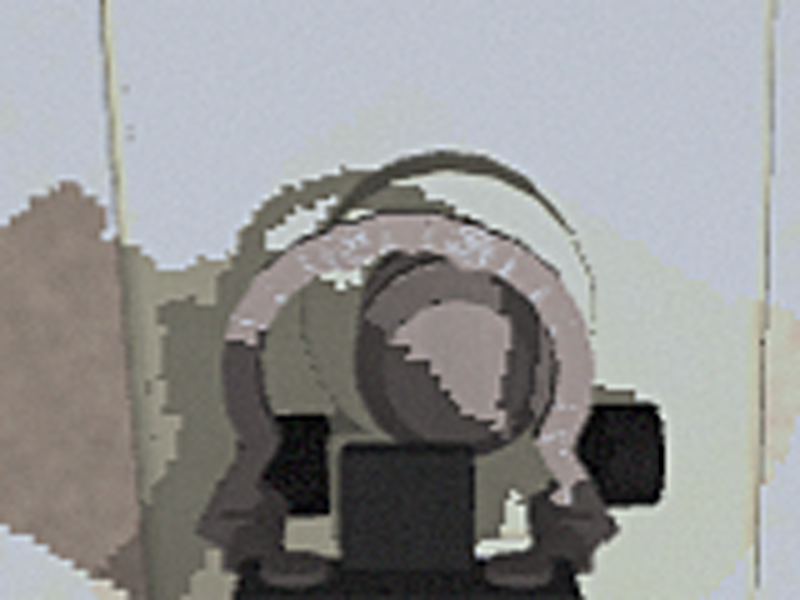

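Run:
```python
from h import *
d=pickle.load(open('c7.pkl','rb'));w=d['wrist'];w['image']=cv2.convertScaleAbs(w['image'],alpha=1.6);crop(w,262,162,56,52,11,"w7d")
```

```text
(no output)
```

View pics/w7d.png

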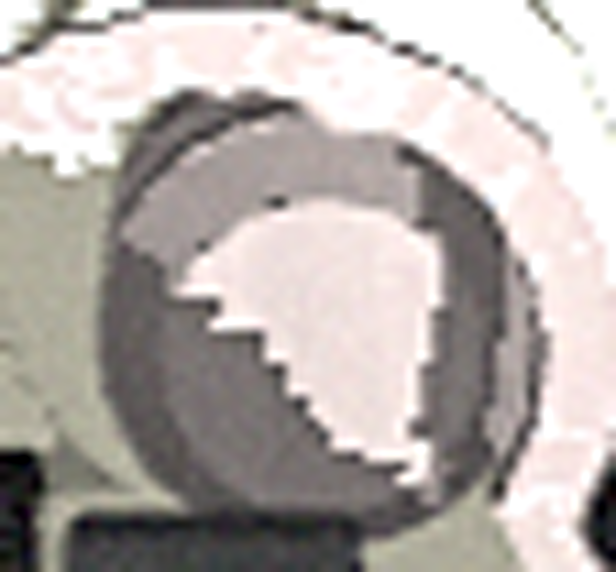

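Run:
```python
from h import *
d=pickle.load(open('c7.pkl','rb'));w=d["wrist"];o=d["o"];T=R.from_rotvec(o["orientation"]).as_matrix();p0=o["tcp_pos"]
p=lambda u,v,z:atz(w,(262+u/11-.45,162+v/11-.45),z)
L,Rr,t,b=p(108,328,.092),p(510,328,.092),p(309,120,.092),p(309,535,.092)
print(np.linalg.norm(L-Rr),np.linalg.norm(t-b),(L+Rr+t+b)/4)
D=p(302,342,.1);print("disc",D,np.linalg.norm(p(160,342,.1)-p(440,342,.1)))
# ring in tool frame again
def pt(u,v,x):
    c,r=ray(w,(200+u/5-.4,120+v/5-.4));a=T.T@(c-p0);bb=T.T@r;return (a+bb*(x-a[0])/bb[0])*1000
print(pt(222,360,.0576),pt(597,360,.0576),pt(408,213,.0576),pt(408,250,.0576))
for z in (.092,): print("tool frame of column",T.T@((L+Rr+t+b)/4-p0)*1000)
# expected ring proj check in side & scene
P=p0+T@np.array([.0606,-.0006,-.0179]);print("ring mid world",P)
th=np.linspace(0,2*np.pi,24)
for n,(u,v),off in (("side",(290,130),0),("scene",(190,140),396)):
    q=[(proj(d[n],p0+T@np.array([.0606,-.0006+y,-.0179+z]))[0]-[u,v])*6+3+[off,0] for y,z in ((-.0255,0),(.0255,0),(0,-.025))];print(n,np.round(q))
```

```text
0.03034775176852978 0.03214594513991178 [ 0.52627732 -0.15649027  0.092     ]
disc [ 0.52706851 -0.15560133  0.1       ] 0.02048101982968911
[ 57.6        -26.19170571 -21.30518877] [ 57.6         25.44073352 -21.3267734 ] [ 57.6         -0.59490838 -41.53570998] [ 57.6         -0.59166727 -36.53701861]
tool frame of column [100.47413172   6.47276608 -11.34261682]
ring mid world [ 0.53152701 -0.14839896  0.13187407]
side [[214. 303.]
 [230. 231.]
 [153. 259.]]
scene [[682. 243.]
 [556. 320.]
 [663. 329.]]
```

Run:
```python
from h import *
d=pickle.load(open('c7.pkl','rb'));w=d["wrist"]
pts=[(105,340),(122,235),(200,155),(290,112),(115,400),(180,500),(400,538),(440,525),(490,490)]
P=np.array([atz(w,(262+u/11-.45,162+v/11-.45),.092)[:2] for u,v in pts])
def f(x,P=P): return np.hypot(*(P-x[:2]).T)-x[2]
s=least_squares(f,[.526,-.156,.017]);print(s.x*1000,s.fun*1000)
pt2=[(170,290),(210,240),(280,203),(340,198),(430,235)]
# base edges of stand
```

```text
[ 526.16741167 -158.19136988   17.18149651] [-0.11169494  0.30778506 -0.27440829  0.07121487 -0.06038442  0.12496408
 -0.2474294   0.05656439  0.13338865]
```

>>> {"api": "drive_tool", "payload": {
  "steps": [210,0,0.3,0.2,0,0,0,210,0,0.3,0.2,0,0,0,210,0,0.26,0.18,0,0,0,210,0.5,0,0,0,0,0,210,0.5,0,0,0,0,0,210,0.5,0,0,0,0,0,210,0,0,0,0,0,0,210,0,0,0,0,0,0,210,0,0,0,0,0,0,210,0,0,0,0,0,0]
}}

```text
clock: 13.5
tcp_pos: [0.51, -0.1615, 0.1776]
orientation: [2.132, 0.184, -2.131]
contact_force: [0.8, -0.4, -1.6]
width: 0.364
```

```bash
python3 snap.py 8 wrist side scene
python3 - <<'E'
from h import *
d=pickle.load(open('c8.pkl','rb'))
t=[]
for n,(u,v) in (("side",(290,130)),("scene",(190,140))):
    c=d[n];im=cv2.resize(c["image"][v:v+100,u:u+66,::-1],None,fx=6,fy=6,interpolation=cv2.INTER_CUBIC)
    t.append(cv2.convertScaleAbs(im,alpha=1.4))
cv2.imwrite("pics/chk8.png",np.hstack(t));w=d['wrist'];w['image']=cv2.convertScaleAbs(w['image'],alpha=1.5);crop(w,240,155,84,74,9,"w8d")
E
```

```text
13.65 [ 0.51   -0.1615  0.1778] [[0.001, 0.171, -0.985], [-0.0, -0.985, -0.171], [-1.0, 0.0, -0.0]] [-0.5 -0.6 -2.2] 0.3649985670654261
```

View pics/chk8.png

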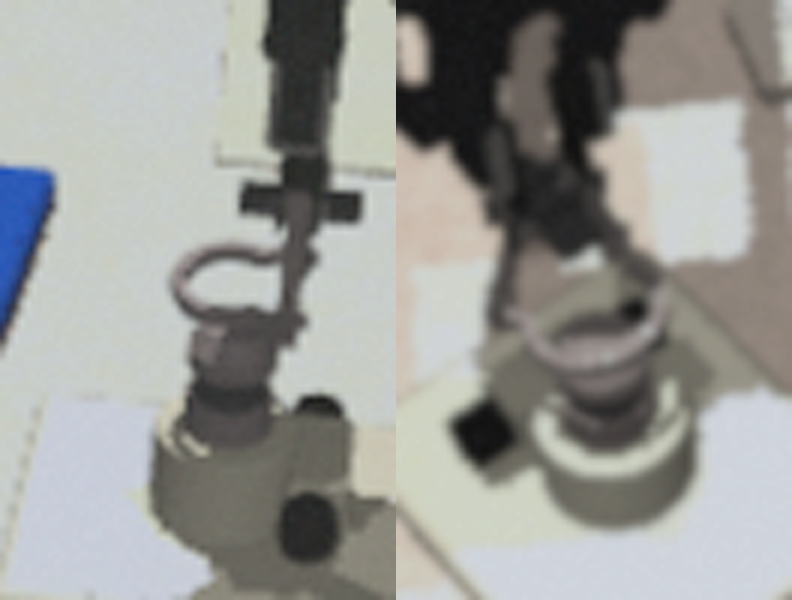

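View pics/w8d.png

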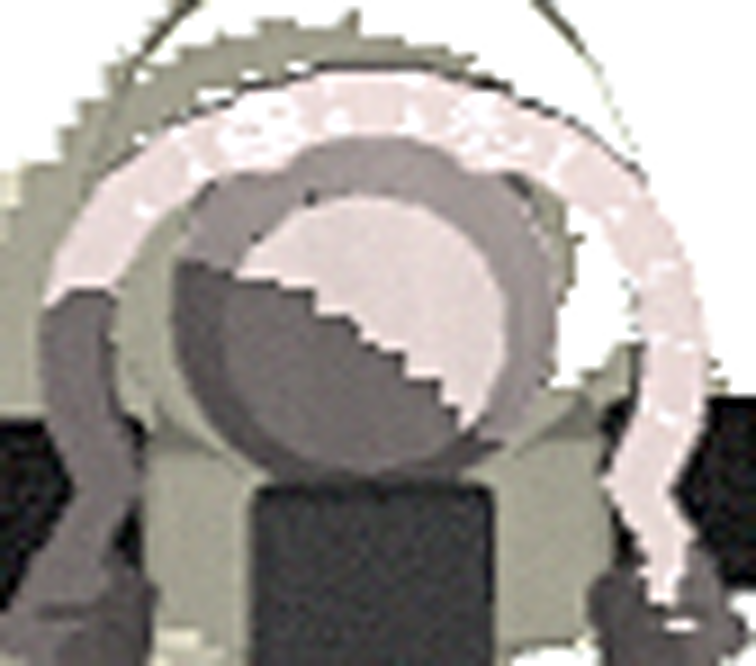

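```bash
cat > m8.py <<'E'
from h import *
d=pickle.load(open('c8.pkl','rb'));w=d["wrist"];o=d["o"];T=R.from_rotvec(o["orientation"]).as_matrix();p0=o["tcp_pos"]
p=lambda u,v,z:atz(w,(240+u/9-.45,155+v/9-.45),z)
tf=lambda P:(T.T@(P-p0)*1000).round(2)
def fit(pts,z,r):
    P=np.array([p(u,v,z)[:2] for u,v in pts])
    s=least_squares(lambda x:np.hypot(*(P-x[:2]).T)-x[2],[.526,-.157,r]);return np.r_[s.x[:2],z],s.x[2]*1000,(s.fun*1000).round(2)
D=fit([(222,330),(508,325),(365,195),(270,235),(465,225),(245,410),(485,405)],.1,.012);print("disc",D,tf(D[0]))
C=fit([(175,320),(555,320),(205,430),(245,470),(540,245),(525,420),(205,205)],.092,.017);print("rim",C,tf(C[0]))
zr=p0[2]-.0576
print("ring outer",tf(p(40,330,zr)),tf(p(710,330,zr)),"far out/in",tf(p(372,68,zr)),tf(p(372,137,zr)),"kinks",tf(p(130,490,zr)),tf(p(608,490,zr)))
E
python3 m8.py
```

```text
disc (array([ 0.52604206, -0.15746569,  0.1       ]), np.float64(11.970966063026648), array([ 0.12, -0.06, -0.13, -0.33,  0.45,  0.18, -0.23])) [ 77.78  -1.25 -16.47]
rim (array([ 0.52519533, -0.15728065,  0.092     ]), np.float64(16.72426161004955), array([-0.46, -0.04,  0.13,  0.13,  0.01, -0.04,  0.27])) [ 85.78  -1.58 -15.66]
ring outer [ 57.6  -26.12 -21.57] [ 57.62  25.07 -21.58] far out/in [ 57.62  -0.76 -41.57] [ 57.62  -0.76 -36.4 ] kinks [ 57.6  -19.54  -8.83] [57.61 17.57 -8.84]
```

>>> {"api": "drive_tool", "payload": {
  "steps": [210,0,-0.07,0,0,0,0,210,0.2,0,0,0,0,0,210,0.2,0,0,0,0,0,210,0.2,0,0,0,0,0,210,0.2,0,0,0,0,0,210,0.2,0,0,0,0,0,210,0.2,0,0,0,0,0,210,0.2,0,0,0,0,0,210,0.2,0,0,0,0,0,210,0,0,0,0,0,0]
}}

```text
clock: 14.48
tcp_pos: [0.5093, -0.1607, 0.1609]
orientation: [2.131, 0.184, -2.133]
contact_force: [0.3, -0.2, -1.6]
width: 0.364
```

```bash
python3 snap.py 9 wrist
python3 - <<'E'
from h import *
d=pickle.load(open('c9.pkl','rb'));w=d['wrist'];w['image']=cv2.convertScaleAbs(w['image'],alpha=1.5);crop(w,240,155,84,74,9,"w9d")
E
```

```text
14.5333 [ 0.5094 -0.1607  0.1611] [[-0.001, 0.171, -0.985], [0.0, -0.985, -0.171], [-1.0, -0.0, 0.001]] [ 0.3 -0.5 -2.5] 0.3603569231261295
```

View pics/w9d.png

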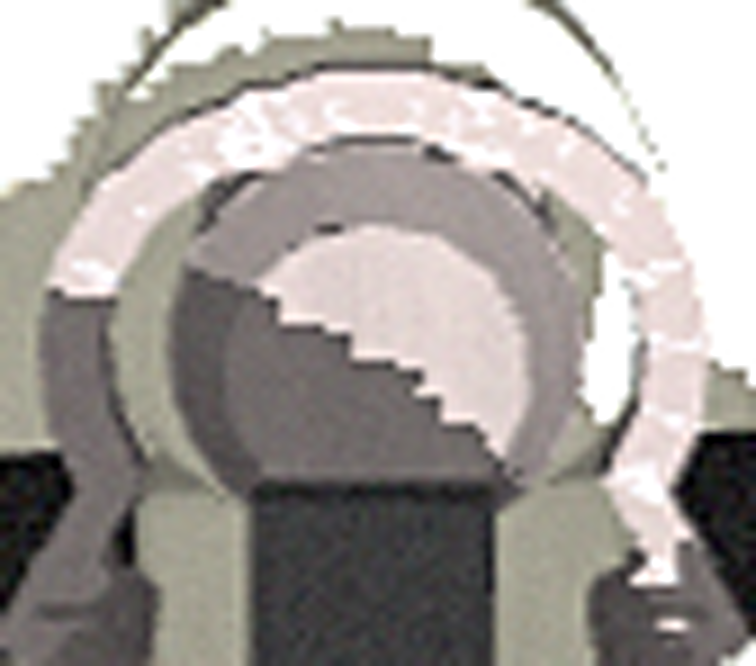

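```bash
sed -e 's/c8.pkl/c9.pkl/' -e '/^D=/,$d' m8.py > m9.py
cat >> m9.py <<'E'
D=fit([(222,375),(530,375),(376,222),(275,280),(500,290),(518,440)],.1,.012);print("disc",D,tf(D[0]))
C=fit([(170,350),(582,350),(187,255),(210,450),(560,440),(377,148),(290,165)],.092,.017);print("rim",C,tf(C[0]))
zr=p0[2]-.0576
print("ring outer",tf(p(40,330,zr)),tf(p(710,330,zr)),"far out/in",tf(p(372,68,zr)),tf(p(372,137,zr)),"kinks",tf(p(130,490,zr)),tf(p(608,490,zr)))
E
python3 m9.py
```

```text
disc (array([ 0.52572898, -0.15755533,  0.1       ]), np.float64(11.926969616164136), array([ 0.29, -0.12,  0.56, -0.66, -0.13,  0.06])) [ 61.12  -0.28 -16.66]
rim (array([ 0.52630431, -0.15735587,  0.092     ]), np.float64(16.55546137854254), array([ 0.18, -0.02,  0.48, -0.47,  0.21, -0.27, -0.1 ])) [ 69.12  -0.38 -17.26]
ring outer [ 57.6  -26.15 -21.46] [ 57.58  25.02 -21.48] far out/in [ 57.58  -0.8  -41.46] [ 57.58  -0.8  -36.29] kinks [ 57.6  -19.57  -8.72] [57.59 17.52 -8.74]
```

>>> {"api": "drive_tool", "payload": {
  "steps": [210,0.25,0.03,-0.03,0,0,0,210,0.25,0,0,0,0,0,210,0.25,0,0,0,0,0,210,0.25,0,0,0,0,0,210,0.25,0,0,0,0,0,210,0.25,0,0,0,0,0,210,0.25,0,0,0,0,0,210,0.25,0,0,0,0,0,210,0.25,0,0,0,0,0,210,0.1,0,0,0,0,0]
}}

```text
clock: 15.37
tcp_pos: [0.5097, -0.1609, 0.1375]
orientation: [2.131, 0.184, -2.132]
contact_force: [-0.2, 0.3, -2.1]
width: 0.366
```

>>> {"api": "drive_tool", "payload": {
  "steps": [210,0,0,0,0,0,0,210,0,0,0,0,0,0,210,0,0,0,0,0,0,210,0,0,0,0,0,0,210,0,0,0,0,0,0,210,0,0,0,0,0,0,210,0,0,0,0,0,0,210,0,0,0,0,0,0,210,0,0,0,0,0,0,210,0,0,0,0,0,0]
}}

```text
clock: 16.2
tcp_pos: [0.51, -0.161, 0.138]
orientation: [2.131, 0.184, -2.131]
contact_force: [0.4, 0.2, -2.0]
width: 0.36
```

```bash
python3 snap.py 10 wrist side scene
python3 - <<'E'
from h import *
d=pickle.load(open('c10.pkl','rb'))
t=[]
for n,(u,v) in (("side",(295,140)),("scene",(190,165))):
    c=d[n];im=cv2.resize(c["image"][v:v+75,u:u+50,::-1],None,fx=8,fy=8,interpolation=cv2.INTER_CUBIC)
    t.append(cv2.convertScaleAbs(im,alpha=1.5))
cv2.imwrite("pics/chk10.png",np.hstack(t));w=d['wrist'];w['image']=cv2.convertScaleAbs(w['image'],alpha=1.5);crop(w,240,155,84,74,9,"w10d")
E
```

```text
16.35 [ 0.51  -0.161  0.138] [[-0.0, 0.171, -0.985], [0.0, -0.985, -0.171], [-1.0, -0.0, 0.0]] [-0.5  0.1 -1.9] 0.36073674683301593
```

View pics/chk10.png

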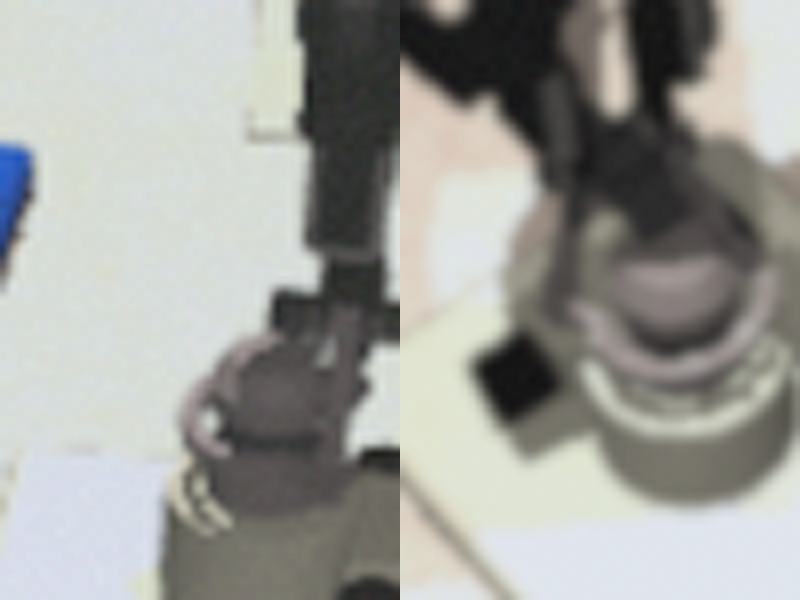

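View pics/w10d.png

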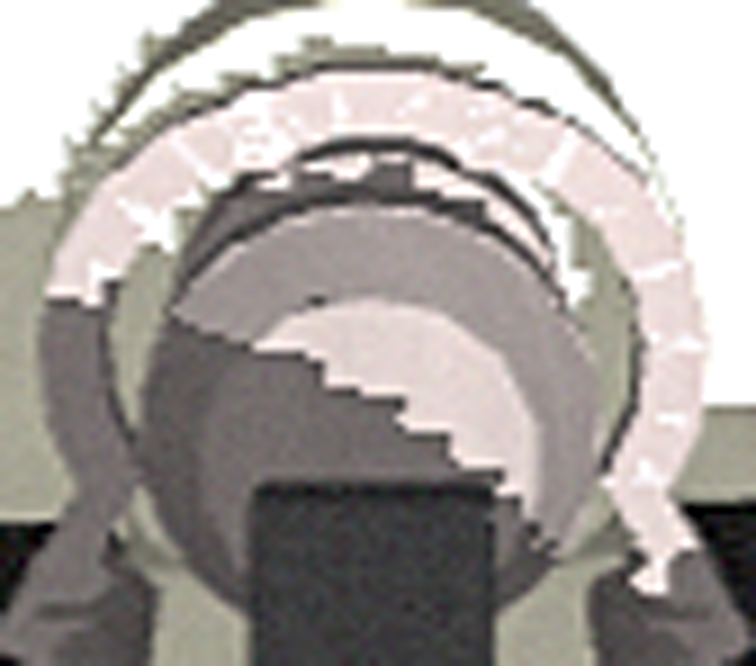

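Run:
```python
from h import *
d=pickle.load(open('c10.pkl','rb'));o=d["o"];T=R.from_rotvec(o["orientation"]).as_matrix();p0=o["tcp_pos"]
th=np.linspace(0,2*np.pi,60)
t=[]
for n,(u,v) in (("side",(295,165)),("scene",(195,180))):
    c=d[n];im=cv2.resize(c["image"][v:v+50,u:u+40,::-1],None,fx=10,fy=10,interpolation=cv2.INTER_CUBIC)
    im=cv2.convertScaleAbs(im,alpha=1.5);raw=im.copy()
    def dr(P,col):
        for q in (proj(c,P)-[u,v])*10+4.5: cv2.circle(im,tuple(int(round(x)) for x in q),1,col,-1)
    dr([(.5262+.017*np.cos(a),-.1575+.017*np.sin(a),.092) for a in th],(0,200,0))
    dr([(.5262+.017*np.cos(a),-.1575+.017*np.sin(a),.084) for a in th],(255,0,0))
    dr([(.5262+.017*np.cos(a),-.1575+.017*np.sin(a),.070) for a in th],(255,0,255))
    for z in (.0576,): dr([p0+T@[z,-.0006+.0257*np.sin(a),-.0164-.0003-.025*np.cos(a)] for a in np.linspace(-1.9,1.9,50)],(0,0,255))
    t+= [np.vstack([raw,im])]
f=np.hstack(t);cv2.imwrite("pics/ov10.png",cv2.resize(f,(480,600)) if 0 else f[:, :]);print(f.shape)
cv2.imwrite("pics/ov10a.png",np.hstack([t[0][:500],t[0][500:]]));cv2.imwrite("pics/ov10b.png",np.hstack([t[1][:500],t[1][500:]]))
```

```text
(1000, 800, 3)
```

View pics/ov10a.png

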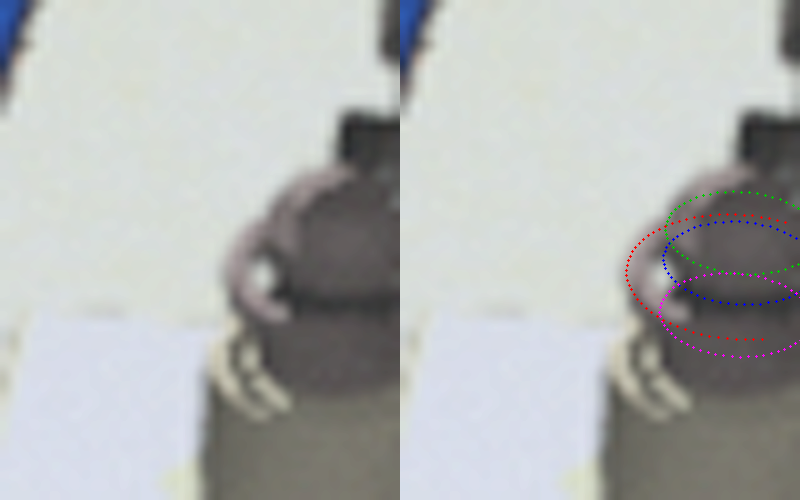

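View pics/ov10b.png

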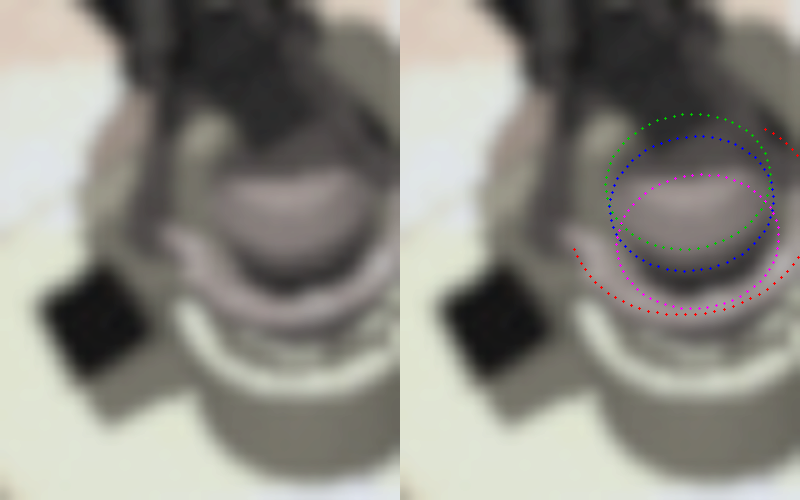

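```bash
sed -e 's/c8.pkl/c10.pkl/' -e '/^D=/,$d' m8.py > m10.py
cat >> m10.py <<'E'
C=fit([(143,420),(603,420),(175,305),(375,205),(280,225),(470,225),(575,310),(180,530),(240,602)],.092,.017);print("rim",C,tf(C[0]))
print("disc far",tf(p(375,298,.1)),"lower stub far (z=.070)",tf(p(375,142,.07)), "L/R kinks")
zr=p0[2]-.0576
print("ring outer",tf(p(40,330,zr)),tf(p(710,330,zr)),"far out/in",tf(p(372,68,zr)),tf(p(372,137,zr)),"kinks",tf(p(133,490,zr)),tf(p(608,490,zr)))
print(proj(d["wrist"],[(.5262+.017*np.cos(a),-.1575+.017*np.sin(a),z) for z in (.084,.07) for a in (.1745,)])*1.0)
E
python3 m10.py
```

```text
rim (array([ 0.52656535, -0.15761187,  0.092     ]), np.float64(16.64609314149182), array([ 0.21,  0.  ,  0.39, -0.19, -0.19, -0.16,  0.26, -0.36,  0.03])) [ 45.96  -0.54 -16.94]
disc far [ 37.96  -0.52 -28.39] lower stub far (z=.070) [ 67.96  -0.49 -34.33] L/R kinks
ring outer [ 57.6  -26.11 -21.56] [ 57.6   25.13 -21.57] far out/in [ 57.6   -0.73 -41.58] [ 57.6   -0.73 -36.4 ] kinks [ 57.6  -19.29  -8.81] [57.6  17.62 -8.82]
[[280.83758303 174.82250176]
 [280.84273466 171.35184259]]
```

```bash
python3 -c "
from plant import r,hand_in
o=r.observe();print(o['clock'],o['tcp_pos'],o['contact_force'],o['width'],abs(o['qd']).max());print(hand_in())"
```

```text
16.35 [ 0.50996592 -0.16104896  0.13796226] [-0.49733677  0.0931395  -1.90849025] 0.36073674683301593 0.001550234986418898
the job is handed in; nothing more can be done
None
```

I squeezed the pliers at 35 N, then 38 N from the lift on. I lifted ring and pliers off the block and lowered the spread ring over the white stand's stub to groove height. The job was handed in at 16.35 s with the arm still holding it there.

**Last checks:**
- **Centring:** in the wrist picture the ring is centred on the column to about 0.5 mm, with about 2.5 mm clearance.
- **Contact:** the force reading stayed at about −2 N, the weight of ring and pliers, all the way down. The ring is not leaning on the column.
- **Level:** the tool is within 0.1° of vertical. The pliers may sit about 0.25° off in the grip.
- **Spread:** the opening held steady at 0.36, about 31 mm. That is slightly under the 33 mm given for the stop, and the ring's shape in the picture matches the 39 mm free circle.
- **Height:** I worked out the ring's mid plane at about 77 mm. The scene view agrees to about 1.5 mm. The side view puts the ring about 1 pixel higher than computed, but it shows the column shifted the same way.
- **Other things on the table:** the jar, tray and eraser were not in the arm's path. I took no separate picture to confirm they had not moved.

**What disagreed:** the first close missed. The pictures showed the fingertips about 26 mm farther back than the text says, so the fingers shut above the handles. They touched nothing, and I regrasped lower, going by the pictures.

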